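# Close up the loaded sterilising case

## Robot

A 6-joint arm with a two-finger parallel gripper is mounted at the origin on the work surface. World frame = base frame: x ahead of the robot, y to its left, z up, the work surface at z = 0. Lengths are in m, angles in rad, forces in N, time in s.
With the tool pointing down it reaches from about 0.25 to 0.775 m from the base axis. Payload 4 kg.
Tool frame: the origin (TCP) lies between the finger pads; the fingertips stand 25 mm ahead of it and the grasp point (between the pads) lies 6 mm ahead of it; x points along the fingers, z is the direction in which the jaws open and shut, and the axes are right-handed (so a half turn about x gives the same grasp; the last joint's range is limited). The gripper opens to 94 mm and grips with 3 to 60 N. Pads are 16 mm wide; open, the fingers measure 119 mm over their backs; the gripper's body (75 mm by 177 mm) begins 78 mm behind the grasp point.
Start: joints at [1.163, 0.087, 1.371, -0, 1.684, -0.103], TCP at [0.165, 0.525, 0.231] pointing down, gripper open.
Joint ranges: [-3.1, 3.1], [-0.76, 2.03], [0.27, 2.55], [-1.08, 4.22], [0.17, 2.65], [-2.57, 2.57]. Speed limits (rad/s): [2.79, 2.79, 3.14, 3.14, 3.14, 3.14].

## Interface

Orientations are given as a unit quaternion [x, y, z, w].
In Python, from cell import arm gives the robot as it stands.
- The arm moves only by the tool play_rows, never from a script. Its argument "rows" is a list that holds one entry, the list of rows, each a list of 7 numbers: the shift along the tool's x, y, z in mm, then the turn, a rotation vector about the tool's x, y, z in rad, then the finger opening in mm, from 0 to 94. A call has 1 to 20 rows; each row shifts and turns the commanded pose from where the row before left it, along the tool's axes as they then stand; what a row does not reach is not made up. A row lasts 1/12 s, in which the tool goes at most 41.7 mm and 7.16 degrees, less where a joint would pass 70% of its speed; a pose out of reach is approached as far as the arm can. A call with a gripper value outside its range is refused whole. The fingers move at their own pace and stop on an object; "newtons" is the grip in N (left out, the last holds). Time passes only in rows, so rows that do not move let the fingers close. It gives the time, the measured TCP pose, the force and the opening at its end, in the units of the state.
- arm.get_state(): the state, without advancing time (a new reading comes with each control period).
- arm.read_camera(name): name is "scene" or "top" or "wrist"; returns a dict with "frame" (384x512x3 uint8, red, green, blue), "fx", "fy", "cx", "cy" (pixels), "rvec" (rotation vector, rad) and "tvec" (3), from world to camera coordinates, as OpenCV has them; the wrist camera has in their place "mount" (4x4, takes a point from camera to tool coordinates, whose origin is the TCP and whose axes are the tool frame's). Camera axes: x right, y down, z forward; pixel columns grow to the right and rows downward; lengths in m; the calibration is good to about 2 mm. The wrist camera is an equidistant fisheye: a pixel r from the principal point sees the ray r / f radians off the axis. A picture is of the moment at which its call begins: read the wrist's pose just before it. There is no depth.
- arm.finish_job(): hands the job in, once; it reports no verdict.
The state is a dict: "time": time; "joint_positions": joint angles; "qvel": joint speeds; "joint_efforts": joint torques, N m; "position": TCP position; "eef_rot": TCP orientation; "ft_force": force on the tool from outside, world axes, zero at the start; "torque": the same for the moment, N m; "width": finger opening in m.
Only numpy, scipy, OpenCV 4.12 (cv2) and the standard library are available. Lean on these libraries where they do the work, as an engineer would, in place of code of your own. Each camera call takes 0.05 s, during which the arm holds its last target. There are 200 camera calls.

## Task

Close up the loaded sterilising case: the hook spanner left lying across the open case goes in first, flat on the floor of the empty bay along the front; then fold the lid fully down; and when the lid is down, fold both clips on its front edge down flush against the front of the case. Set the spanner down rather than dropping it in, and do not knock over or shift the other things on the bench.

Things in the scene. Friction and masses are not known exactly. Their poses are not given: they have to be found in the camera images.
- case: Aluminium sterilising case, fixed to the bench. Origin: centre of its underside, at bench height. Its x runs from the front (clip side, nearest the robot, -x) to the hinge side (+x), y along its length (+y = left), z up. Outside 140 (x) by 230 (y) mm, walls 3 mm, floor 10 mm and rim 56 mm above the bench; along front and back walls the rim is turned in, 9 mm wide.
- bay_floor (a point): Centre of the empty front bay, on the case floor, at case x = -25, y = 0. The bay runs from case x = -61 (edge of the front wall's rim) to +11 mm (divider 18 mm high) and y = -112 to +112 mm. Behind the divider is a holding rack full of steel tubes and probes that are fast in it, up to 27 mm above the floor.
- lid (a joint): Lid angle (rad): 0 = fully shut, grows as it opens, stop at 2.1; at 1.57 it stands upright, beyond that it leans back away from the robot. Stiff hinge (0.4 N m): the lid stays where it is left and must be pushed all the way, without grasping. At the start it stands open at about 1.6 to 1.9.
- lid_hinge (a point): Middle of the lid's hinge line, which runs along case y at case x = +76 mm, 58 mm above the bench. The lid is a plate 238 mm long (y) reaching 155 mm from this line. Shut, its top is 64 mm above the bench; two round filter covers (80 mm wide, centred at case x = -3, y = +-55 mm) rise 2.5 mm and their knobs 7.5 mm above it; the strip between them, |y| < 14 mm, is bare.
- lid_edge (a point): Middle of the lid's free edge, halfway between the two clips (the gap between them is 94 mm wide), 155 mm from the hinge line, within the plate's 4 mm thickness. The lid's outer face is the one away from the robot while it stands open.
- clip_left (a joint): Left clip (case y = +70 mm): angle (rad) to the lid about its hinge on the lid's front edge. 0 = folded flush against the case front once the lid is shut; 1.57 = sticking straight out from the edge; more = folded up beyond that (stop 2.5). It starts at 1.2 to 2.2. Steel flap, 46 mm wide (y), 3 mm thick, 46 mm from hinge to tip. Stiff hinge (2 to 3 N at the tab): stays where left; push it.
- clip_right (a joint): The same for the right clip, at case y = -70 mm. With the lid shut both clips' hinge lines lie at case x = -82 mm, 57 mm above the bench; folded down, the clips reach to 11 mm above the bench.
- clip_left_tab (a point): Finger tab of the left clip, 40 mm from the clip's hinge line.
- clip_right_tab (a point): Finger tab of the right clip, 40 mm from the clip's hinge line.
- hook_spanner: Flat stainless hook spanner, 195 mm long, 8 mm thick, 0.2 kg. Origin: underside of the tail end. The straight handle, 18 mm wide, runs 150 mm along own -x; the curved hook head follows to -193 mm, own y -23 to +16 mm. Balance point 105 mm from the tail. It starts flat on the case's rims, tail on the back rim by the lid, hook out over the front. Its head may go to either end of the bay.
- spanner_middle (a point): Middle of the spanner: on its handle's centre line, 97 mm from the tail, at half thickness (4 mm above its underside).
- spanner_head (a point): Point in the spanner's curved head, 168 mm from the tail, at half thickness.
- spanner_tail (a point): Tail of the spanner's handle, 4 mm from its end, at half thickness.
- media_bottle: Glass media bottle, 68 mm diameter, 145 mm tall, amber medium, blue screw cap; stands upright beside or behind the case. Origin: centre of its underside.
- powder_jar: White plastic jar, 68 mm diameter, 100 mm tall, stands upright. Origin: centre of its underside.
- beaker: Empty glass beaker, 68 mm diameter, 90 mm tall, stands upright. Origin: centre of its underside.
- spool_piece: Stainless pipe spool with a flange at each end, 51 mm diameter, 100 mm tall, stands upright. Origin: centre of its underside.
- pipe_clamp: Stainless pipe clamp lying flat on the bench close in front of the case (its front, between the clips), about 90 mm across, 13 mm high. Origin: centre of the ring, on the bench.
- small_wrench: Small steel wrench, 130 mm, lying flat on the bench to the left. It is not the hook spanner and stays where it is. Origin: centre of its underside.
- dish_stack: Stack of three closed culture dishes, 90 mm diameter, 48 mm high, on the bench away from the case. Origin: centre of its underside.
There are look-alikes about, which are no part of the job. Leave any orange or pink look-alike of the hook_spanner alone.

How it is judged:
On the way, in this order (a step that is already met when the one before it is completed fails the run):
1. the spanner lies flat on the floor of the bay, at rest and let go, with the lid still open (x of spanner_middle in the frame of case between -0.062 and 0.008 m and y of spanner_middle in the frame of case between -0.05 and 0.05 m and z of spanner_head in the frame of case between 0.009 and 0.022 m and z of each of spanner_middle, spanner_tail in the frame of case below 0.022 m and z of spanner_tail in the frame of case above 0.009 m and linear speed of hook_spanner below 0.02 m/s and contact force between hook_spanner and the fingers below 0.1 N and value of joint lid above 1 rad), for 0.2 s.
2. the lid is shut while both clips are still unfolded (value of joint lid below 0.05 rad and value of joint each of clip_left, clip_right above 0.5 rad), for 0.2 s.
At the end, for the whole second after the job is handed in: The spanner lies at rest flat on the floor of the front bay (all along its length at most 10 mm above its lying height, its middle within 50 mm of the middle of the case's length), the lid is shut to within 0.05 rad, and both clips are folded down to within 0.15 rad of flush (x of spanner_middle in the frame of case between -0.062 and 0.008 m and y of spanner_middle in the frame of case between -0.05 and 0.05 m and z of spanner_head in the frame of case between 0.009 and 0.022 m and z of each of spanner_middle, spanner_tail in the frame of case below 0.022 m and z of spanner_tail in the frame of case above 0.009 m and linear speed of hook_spanner below 0.02 m/s and value of joint lid below 0.05 rad and value of joint each of clip_left, clip_right below 0.15 rad); the robot touches nothing.
It fails at once if the spanner is dropped from more than about 2 cm (it moves at over 0.6 m/s with no finger on it) (linear speed of hook_spanner above 0.6 m/s and contact force between hook_spanner and the fingers below 0.1 N).
It fails at once if a bottle, jar, beaker, spool piece or dish stack is shifted by more than 25 mm or tipped (distance of any of media_bottle, powder_jar, beaker, spool_piece, dish_stack from where it was at the start of the episode above 0.025 m or angle between any of media_bottle, powder_jar, beaker, spool_piece, dish_stack's own z axis and vertical above 0.4 rad).
It fails at once if the pipe clamp or the small wrench is shifted by more than 25 mm (distance of any of pipe_clamp, small_wrench from where it was at the start of the episode above 0.025 m).
It also fails if it takes over 62 s, if anything falls off the work surface, if the arm or the gripper's body presses on something with over 40 N, if the wrist force passes 120 N, or if a joint passes its speed limit or range.

## Working session

There is one attempt and no reset: what is moved stays moved. The work goes in short steps, Python scripts to look and compute and a tool call to move; the robot and the scene stay as the last step left them, time stands still between calls to the robot, and variables do not carry over. Pictures are saved under pics/ and viewed, about 8 in all and at most 12, crops included, and the job is handed in when it is done.

Besides the shell and the picture viewer there is one more tool, called after "Emit:" by a JSON object that holds its "op" and its "data". play_rows: Moves the arm, as the interface text tells. Its arguments: {"type":"object","properties":{"rows":{"type":"array","items":{"type":"array","items":{"type":"array","items":{"type":"number"}}}},"newtons":{"type":"number"}},"required":["rows"]}

```bash
ls; mkdir -p pics; python3 - <<'E'
from cell import arm
import cv2,numpy as np
s=arm.get_state();print(s)
for n in ["scene","top"]:
    c=arm.read_camera(n);f=c.pop("frame");print(n,c)
    np.savez(f"pics/{n}0.npz",frame=f,**c)
    cv2.imwrite(f"pics/{n}0.png",cv2.resize(f[:,:,::-1],(800,600),interpolation=cv2.INTER_CUBIC))
E
```

```text
pics
{'time': 0.0, 'joint_positions': array([ 1.16288638e+00,  8.79480919e-02,  1.37223608e+00, -2.89654135e-05,
        1.68357217e+00, -1.03079986e-01]), 'qvel': array([-8.74364121e-04,  6.29354692e-04,  2.40094484e-03, -9.38546114e-05,
       -1.29209875e-03,  1.76650647e-04]), 'joint_efforts': array([ 1.44243735e-03, -3.40201557e+01, -3.02417886e+01,  7.16631766e-02,
        3.33473738e-02, -1.84808591e-04]), 'position': array([0.16488209, 0.52419674, 0.2293171 ]), 'eef_rot': array([-0.41868515,  0.5707717 ,  0.41789427,  0.56946185]), 'ft_force': array([ 0.51453989, -0.20709467, -0.43031567]), 'torque': array([-0.05895349, -0.00219102, -0.01469373]), 'width': 0.09403306094239376}
scene {'fx': 402.4520961686286, 'fy': 402.4520961686286, 'cx': 259.6507515726102, 'cy': 186.6970582615677, 'rvec': array([ 1.55830731,  2.29704135, -0.63922072]), 'tvec': array([ 0.21105217, -0.40332812,  1.43272525])}
top {'fx': 387.64375493007725, 'fy': 387.64375493007725, 'cx': 256.0307250195714, 'cy': 196.23330510479664, 'rvec': array([ 2.12546515, -2.13894861,  0.22402875]), 'tvec': array([-0.02530969,  0.58563671,  1.18914305])}
```

View pics/scene0.png

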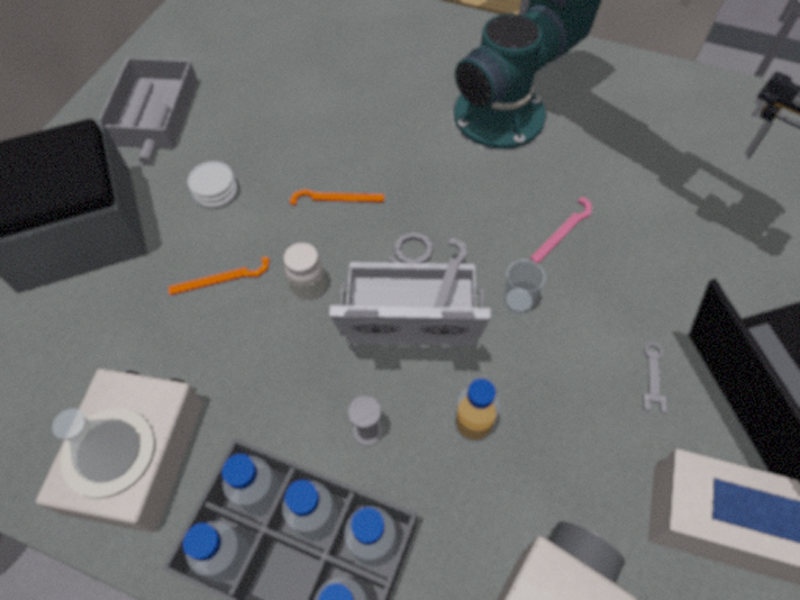

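View pics/top0.png

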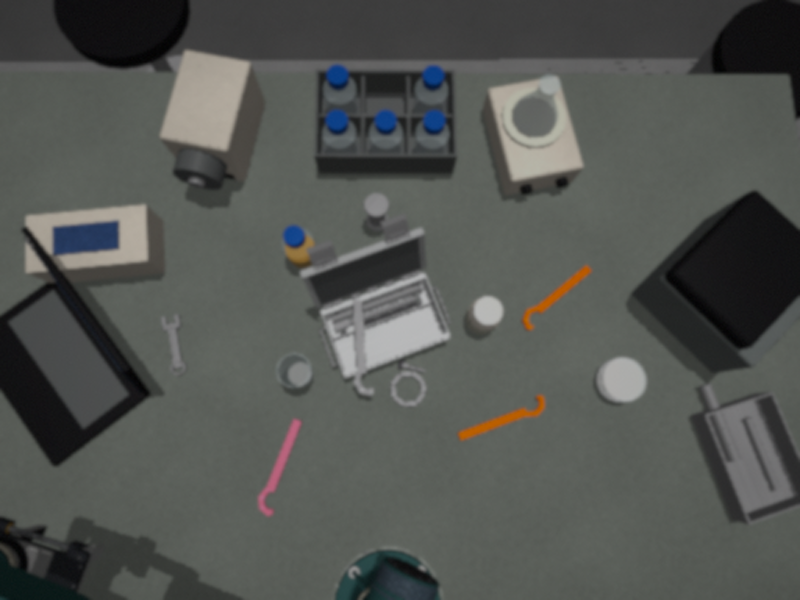

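The scene view shows the lid standing open. The top view shows the case around (385,325), the spanner from (358,305) to (362,390) and the clamp at (408,387). The beaker is at (295,373), the jar at (487,313), and the bottle at (298,245). I'll enlarge both views.

```bash
python3 - <<'E'
import cv2,numpy as np
f=np.load("pics/top0.npz")["frame"][:,:,::-1]
a=f[115:275,165:335]; g=np.load("pics/scene0.npz")["frame"][:,:,::-1][140:300,180:360]
A=cv2.resize(a,None,fx=4.7,fy=3.7,interpolation=cv2.INTER_CUBIC)
cv2.imwrite("pics/topc.png",cv2.resize(a,None,fx=3.75,fy=3.75,interpolation=cv2.INTER_CUBIC))
cv2.imwrite("pics/scenec.png",cv2.resize(g,None,fx=3.75,fy=3.75,interpolation=cv2.INTER_CUBIC))
E
```

```text
(no output)
```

View pics/topc.png

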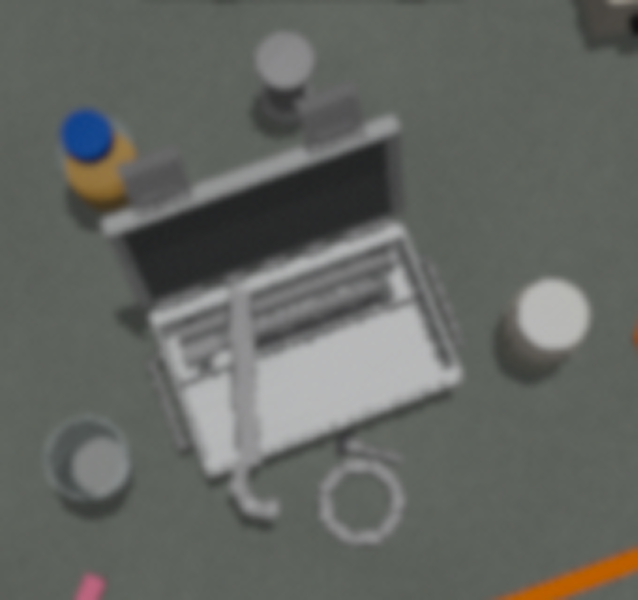

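View pics/scenec.png

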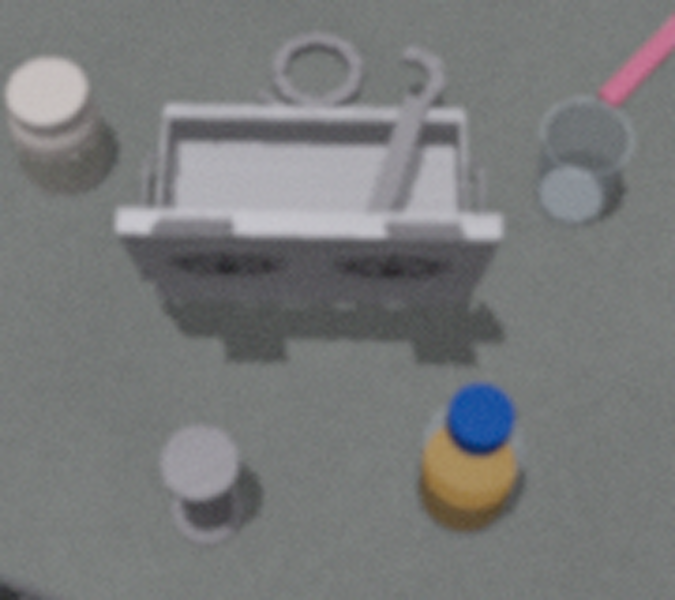

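```bash
cat > h.py <<'E'
import cv2,numpy as np
from scipy.optimize import least_squares
def cam(n): 
    d=np.load(f"pics/{n}0.npz"); K=np.array([[d["fx"],0,d["cx"]],[0,d["fy"],d["cy"]],[0,0,1.]]); return K,d["rvec"],d["tvec"]
T,S=cam("top"),cam("scene")
def proj(c,P): return cv2.projectPoints(np.asarray(P,float).reshape(-1,3),c[1],c[2],c[0],None)[0][:,0]
def back(c,uv,z):
    R=cv2.Rodrigues(c[1])[0]; o=-R.T@c[2]
    r=(R.T@np.linalg.inv(c[0])@np.c_[np.atleast_2d(uv),np.ones(len(np.atleast_2d(uv)))].T).T
    return o+r*((z-o[2])/r[:,2])[:,None]
tc=lambda p: np.array([165,115])+(np.atleast_2d(p)+.5)/3.75-.5
sc=lambda p: np.array([180,140])+(np.atleast_2d(p)+.5)/3.75-.5
def W(q,P):
    P=np.asarray(P,float).reshape(-1,3);c,s=np.cos(q[2]),np.sin(q[2])
    return np.c_[q[0]+c*P[:,0]-s*P[:,1],q[1]+s*P[:,0]+c*P[:,1],P[:,2]]
def C(q,P):
    P=np.asarray(P,float).reshape(-1,3);c,s=np.cos(q[2]),np.sin(q[2]);d=P[:,:2]-q[:2]
    return np.c_[c*d[:,0]+s*d[:,1],-s*d[:,0]+c*d[:,1],P[:,2]]
def lid(t,d,h,y): return [.076-d*np.cos(t)+h*np.sin(t),y,.058+d*np.sin(t)+h*np.cos(t)]
E
python3 - <<'E'
from h import *
rim=[[-.07,.115,.056],[-.07,-.115,.056],[.07,.115,.056],[.07,-.115,.056]]
tu=tc([[208,477],[462,376],[150,318],[402,224]]); su=sc([[467,110],[163,105]])
tl=tc([[103,224],[398,118]]); sl=sc([[502,216],[118,212]])
def res(q):
    a=proj(T,W(q,rim))-tu; b=proj(S,W(q,rim[:2]))-su
    L=W(q,[lid(q[3],.155,.004,y) for y in(.119,-.119)])
    return np.r_[a,b,proj(T,L)-tl,proj(S,L)-sl].ravel()
r=least_squares(res,[.5,0,0,1.7],loss='soft_l1'); q=r.x
print("case",q.round(4)); print(r.fun.reshape(-1,2).round(1).tolist()); np.save("q.npy",q)
sp=back(T,tc([[238,290],[240,320],[247,455],[240,480],[275,507]]),.062); print(sp.round(4)); print(C(q,sp).round(4))
print("scene handle",back(S,sc([[410,100],[375,212],[437,65]]),.062).round(4))
for n,p,z in [("beaker",[88,460],.09),("clamp",[362,500],.01),("jar",[553,315],.1),("bottle",[87,136],.145),("spool",[284,60],.1)]:
    w=back(T,tc(p),z); print(n,w.round(3),C(q,w).round(3))
E
```

```text
case [0.5495 0.0027 0.3602 1.779 ]
[[-0.3, -1.0], [-0.1, -0.0], [0.1, 0.4], [-0.2, 0.6], [-0.9, 0.1], [0.3, 0.4], [0.4, 2.7], [0.0, 2.3], [-0.1, 1.2], [-0.1, 0.8]]
[[0.5985 0.0603 0.062 ]
 [0.5725 0.0585 0.062 ]
 [0.458  0.0521 0.062 ]
 [0.4373 0.0578 0.062 ]
 [0.4148 0.0287 0.062 ]]
[[ 0.0662  0.0366  0.062 ]
 [ 0.0412  0.0441  0.062 ]
 [-0.0681  0.0784  0.062 ]
 [-0.0855  0.0911  0.062 ]
 [-0.1168  0.0718  0.062 ]]
scene handle [[0.4535 0.0453 0.062 ]
 [0.5557 0.0547 0.062 ]
 [0.4151 0.0538 0.062 ]]
beaker [[0.452 0.18  0.09 ]] [[-0.028  0.2    0.09 ]]
clamp [[ 0.423 -0.045  0.01 ]] [[-0.135 -0.     0.01 ]]
jar [[ 0.569 -0.202  0.1  ]] [[-0.054 -0.198  0.1  ]]
bottle [[0.709 0.179 0.145]] [[0.212 0.108 0.145]]
spool [[0.791 0.02  0.1  ]] [[ 0.232 -0.069  0.1  ]]
```

```bash
cat >> h.py <<'E'
from scipy.spatial.transform import Rotation as Ro, Slerp
def down(yaw):  # tool x down, tool z (jaw dir) at world yaw
    z=np.array([np.cos(yaw),np.sin(yaw),0]);x=np.array([0,0,-1.]);return Ro.from_matrix(np.c_[x,np.cross(z,x),z])
def plan(segs,st):
    """segs: (pos,rot,n,open). prints rows in tool axes"""
    p,R=np.array(st["position"]),Ro.from_quat(st["eef_rot"]);out=[]
    for tp,tR,n,o in segs:
        tp=np.array(tp);p0,R0=p,R;sl=Slerp([0,1],Ro.concatenate([R0,tR]))
        for i in range(1,n+1):
            g=p0+(tp-p0)*i/n;G=sl(i/n)
            row=np.r_[(R.inv().apply(g-p)*1000).round(1),(R.inv()*G).as_rotvec().round(3),o]
            p=p+R.apply(row[:3]/1000);R=R*Ro.from_rotvec(row[3:6]);out.append((row+0.).tolist())
    print(len(out),str(out).replace(".0,",",").replace(".0]","]"))
E
python3 - <<'E'
from h import *
from cell import arm
s=arm.get_state();M=Ro.from_quat(s["eef_rot"]).as_matrix();print(M.round(3))
print(np.degrees(np.arctan2(M[1,2],M[0,2])))
c=arm.read_camera("wrist");print({k:v for k,v in c.items() if k!="frame"})
E
```

```text
[[-0.001 -0.954  0.3  ]
 [-0.002  0.3    0.954]
 [-1.     0.    -0.002]]
72.53510352804415
{'fx': 297.3186396354542, 'fy': 297.3186396354542, 'cx': 252.60123188730478, 'cy': 191.0760604631583, 'mount': array([[-5.64405187e-04, -2.73556682e-01,  9.61855719e-01,
        -1.55201661e-01],
       [-2.14579928e-04, -9.61855816e-01, -2.73556835e-01,
         8.04557435e-02],
       [ 9.99999818e-01, -3.60791828e-04,  4.84176639e-04,
         5.56100282e-04],
       [ 0.00000000e+00,  0.00000000e+00,  0.00000000e+00,
         1.00000000e+00]])}
```

```bash
python3 - <<'E'
from h import *
from cell import arm
plan([([.50,.054,.18],down(np.radians(93.3)),18,60)],arm.get_state())
E
```

```text
18 [[2.8, -25.6, -19.3, -0.02, 0, 0, 60], [2.8, -25.2, -19.9, -0.02, 0, 0, 60], [2.7, -24.8, -20.3, -0.02, 0, 0, 60], [2.8, -24.4, -20.8, -0.021, 0, 0, 60], [2.8, -24, -21.4, -0.02, 0, 0, 60], [2.8, -23.5, -21.8, -0.02, -0.001, 0, 60], [2.8, -23.1, -22.3, -0.02, 0, 0, 60], [2.7, -22.6, -22.7, -0.02, 0, 0, 60], [2.8, -22.2, -23.2, -0.02, 0, 0, 60], [2.7, -21.7, -23.6, -0.02, 0, 0, 60], [2.8, -21.2, -24.1, -0.02, 0, 0, 60], [2.8, -20.7, -24.5, -0.021, 0, 0, 60], [2.7, -20.2, -24.9, -0.02, 0, 0, 60], [2.8, -19.8, -25.3, -0.02, 0, 0, 60], [2.7, -19.2, -25.7, -0.02, 0, 0, 60], [2.8, -18.7, -26.1, -0.02, 0, 0, 60], [2.8, -18.1, -26.4, -0.02, -0.001, 0, 60], [2.7, -17.7, -26.8, -0.02, 0, 0, 60]]
```

Emit:
{"op": "play_rows", "data": {"rows": [[[2.8, -26, -19, -0.02, 0, 0, 60], [2.8, -25, -20, -0.02, 0, 0, 60], [2.8, -25, -20, -0.02, 0, 0, 60], [2.8, -24, -21, -0.02, 0, 0, 60], [2.8, -24, -21, -0.02, 0, 0, 60], [2.8, -24, -22, -0.02, 0, 0, 60], [2.8, -23, -22, -0.02, 0, 0, 60], [2.8, -23, -23, -0.02, 0, 0, 60], [2.8, -22, -23, -0.02, 0, 0, 60], [2.8, -22, -24, -0.02, 0, 0, 60], [2.8, -21, -24, -0.02, 0, 0, 60], [2.8, -21, -24, -0.02, 0, 0, 60], [2.8, -20, -25, -0.02, 0, 0, 60], [2.8, -20, -25, -0.02, 0, 0, 60], [2.8, -19, -26, -0.02, 0, 0, 60], [2.8, -19, -26, -0.02, 0, 0, 60], [2.8, -18, -26, -0.02, 0, 0, 60], [2.8, -18, -27, -0.02, 0, 0, 60], [0, 0, 0, 0, 0, 0, 60]]]}}

```text
time: 1.73
position: [0.503, 0.0506, 0.1786]
eef_rot: [0.513, -0.488, -0.512, -0.486]
ft_force: [-0.1, -0.5, -1.0]
width: 0.0601
```

```bash
cat >> h.py <<'E'
def wshot(arm,name):
    s=arm.get_state();c=arm.read_camera("wrist");f=c.pop("frame")
    np.savez(f"pics/{name}.npz",frame=f,p=s["position"],q=s["eef_rot"],**c)
    cv2.imwrite(f"pics/{name}.png",cv2.resize(f[:,:,::-1],(800,600),interpolation=cv2.INTER_CUBIC));return s
def wback(name,uv800,z):
    d=np.load(f"pics/{name}.npz");uv=(np.atleast_2d(uv800)+.5)*.64-.5
    dx=(uv[:,0]-d["cx"])/d["fx"];dy=(uv[:,1]-d["cy"])/d["fy"];th=np.hypot(dx,dy)
    k=np.sin(th)/np.maximum(th,1e-9);ray=np.c_[dx*k,dy*k,np.cos(th)]
    R=Ro.from_quat(d["q"]);m=d["mount"];o=d["p"]+R.apply(m[:3,3]);r=R.apply(ray@m[:3,:3].T)
    return o+r*((z-o[2])/r[:,2])[:,None]
E
python3 - <<'E'
from h import *
from cell import arm
s=wshot(arm,"w1");print(s["time"],s["position"],s["joint_positions"])
E
```

```text
1.7333 [0.50300783 0.050611   0.17861589] [-0.01034908  0.00508432  1.55900258 -0.00241423  1.57839663 -1.6314931 ]
```

View pics/w1.png

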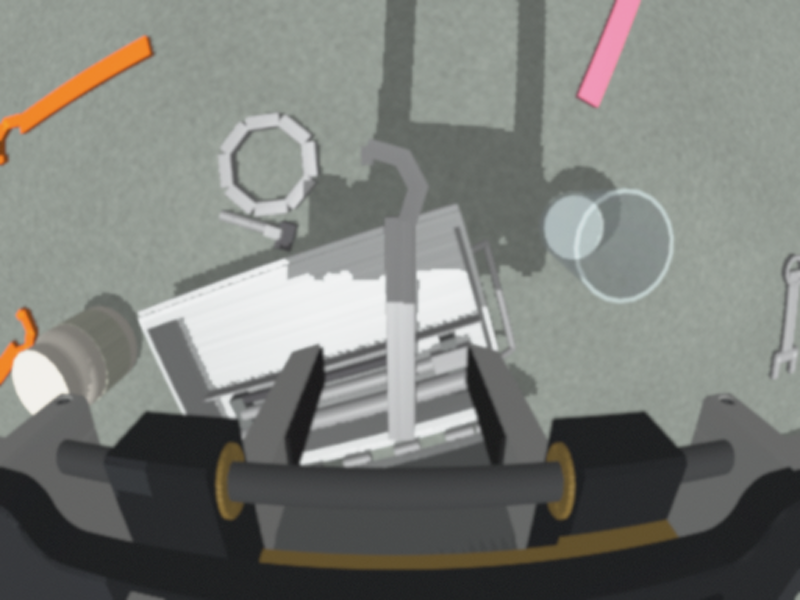

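The wrist view shows the spanner handle from its tail end at about (402,438) to the neck at (400,218), with the hook tip at (368,152). The case's front rim corners are at (457,206) and (140,316).

```bash
python3 - <<'E'
from h import *
from cell import arm
q=np.load("q.npy")
w=wback("w1",[[402,438],[401.5,360],[400,260],[400,218],[415,185],[368,152]],.064);print(w.round(4));print(C(q,w).round(4))
k=wback("w1",[[457,206],[140,316]],.056);print("rim",k.round(4),C(q,k).round(4))
print("clamp",C(q,wback("w1",[[268,165]],.008)).round(3), C(q,wback("w1",[[285,235]],.008)).round(3))
d=w[3]-w[0];print(np.degrees(np.arctan2(-d[1],-d[0])),np.linalg.norm(d))
E
```

```text
[[0.5978 0.0608 0.064 ]
 [0.5393 0.0572 0.064 ]
 [0.4755 0.0528 0.064 ]
 [0.4505 0.0515 0.064 ]
 [0.4308 0.0592 0.064 ]
 [0.413  0.0313 0.064 ]]
[[ 0.0657  0.0374  0.064 ]
 [ 0.0097  0.0546  0.064 ]
 [-0.0516  0.073   0.064 ]
 [-0.0754  0.0806  0.064 ]
 [-0.0911  0.0947  0.064 ]
 [-0.1177  0.0749  0.064 ]]
rim [[ 0.4421  0.0854  0.056 ]
 [ 0.5233 -0.127   0.056 ]] [[-0.0714  0.1152  0.056 ]
 [-0.0702 -0.1121  0.056 ]]
clamp [[-0.136  0.002  0.008]] [[-0.084 -0.003  0.008]]
3.5993195861603184 0.1475422686261206
```

```bash
python3 - <<'E'
from h import *
from cell import arm
R=down(np.radians(93.6))
plan([([.4985,.0545,.10],R,4,60),([.4985,.0545,.0828],R,2,60),([.4985,.0545,.0828],R,1,10)],arm.get_state())
E
```

```text
7 [[19.7, 0.7, 0.5, -0.003, 0, -0.001, 60], [19.7, 0.8, 0.4, -0.003, 0, 0, 60], [19.8, 0.8, 0.5, -0.003, 0, -0.001, 60], [19.7, 0.8, 0.5, -0.003, 0, 0, 60], [8.6, 0, 0, 0, 0, 0, 60], [8.6, -0.1, 0, 0, 0, 0, 60], [0, 0, 0, 0, 0, 0, 10]]
```

Emit:
{"op": "play_rows", "data": {"rows": [[[19.7, 0.8, 0.5, -0.003, 0, 0, 60], [19.7, 0.8, 0.5, -0.003, 0, 0, 60], [19.7, 0.8, 0.5, -0.003, 0, 0, 60], [19.7, 0.8, 0.5, -0.003, 0, 0, 60], [8.6, 0, 0, 0, 0, 0, 60], [8.6, 0, 0, 0, 0, 0, 60], [0, 0, 0, 0, 0, 0, 60], [0, 0, 0, 0, 0, 0, 60]]], "newtons": 40}}

```text
time: 2.45
position: [0.498, 0.0571, 0.0845]
eef_rot: [0.517, -0.483, -0.517, -0.483]
ft_force: [-0.2, -0.4, 1.9]
width: 0.06
```

Emit:
{"op": "play_rows", "data": {"rows": [[[1.5, 0, -2.5, 0, 0, 0, 60], [0, 0, 0, 0, 0, 0, 40], [0, 0, 0, 0, 0, 0, 10], [0, 0, 0, 0, 0, 0, 10], [0, 0, 0, 0, 0, 0, 10], [0, 0, 0, 0, 0, 0, 10], [0, 0, 0, 0, 0, 0, 10]]]}}

```text
time: 3.03
position: [0.4981, 0.0543, 0.0827]
eef_rot: [0.517, -0.483, -0.516, -0.483]
ft_force: [-0.0, -0.5, -0.3]
width: 0.0237
```

Emit:
{"op": "play_rows", "data": {"rows": [[[0, 0, 0, 0, 0, 0, 10], [0, 0, 0, 0, 0, 0, 10], [0, 0, 0, 0, 0, 0, 10]]]}}

```text
time: 3.28
position: [0.4981, 0.0541, 0.0827]
eef_rot: [0.517, -0.483, -0.516, -0.483]
ft_force: [-0.3, -1.7, 0.6]
width: 0.0178
```

```bash
python3 - <<'E'
from h import *
from cell import arm
q=np.load("q.npy");s=arm.get_state();print(s["width"],s["position"])
# grasp is ~100.5 mm from tail; after turn middle(97) = TCP + 3.5mm toward tail (-y)
tgt=W(q,[-.030,.004,.13])[0]; print(tgt)
R=down(np.radians(93.6));p=s["position"].copy();u=p+[0,0,.05]
Rf=down(q[2]+0.0)
plan([(u,R,4,10),(tgt,Rf,15,10)],s)
E
```

```text
0.0177878265367435 [0.49808729 0.05407353 0.08266032]
[ 0.51998395 -0.0041518   0.13      ]
19 [[-12.5, 0, 0, 0.001, 0, 0, 10], [-12.5, 0, 0, 0.001, 0, 0, 10], [-12.5, 0, 0, 0.001, 0, 0, 10], [-12.5, 0, 0, 0.001, 0, 0, 10], [0.2, -1.2, -4, 0.085, 0, 0, 10], [0.2, -1.6, -3.8, 0.085, 0, 0, 10], [0.1, -1.8, -3.7, 0.085, 0, 0, 10], [0.2, -2.2, -3.6, 0.085, 0, 0, 10], [0.2, -2.5, -3.3, 0.085, 0, 0, 10], [0.2, -2.7, -3.1, 0.084, 0, 0, 10], [0.2, -3, -2.9, 0.085, 0, 0, 10], [0.1, -3.2, -2.6, 0.085, 0, 0, 10], [0.2, -3.5, -2.3, 0.085, 0, 0, 10], [0.2, -3.6, -2, 0.085, 0, 0, 10], [0.2, -3.8, -1.8, 0.085, 0, 0, 10], [0.1, -3.9, -1.3, 0.085, 0, 0, 10], [0.2, -4, -1.1, 0.085, 0, 0, 10], [0.2, -4.1, -0.7, 0.085, 0, 0, 10], [0.2, -4.1, -0.4, 0.085, 0, 0, 10]]
```

Emit:
{"op": "play_rows", "data": {"rows": [[[-8, 0, 0, 0, 0, 0, 10], [-14, 0, 0, 0, 0, 0, 10], [-14, 0, 0, 0, 0, 0, 10], [-14, 0, 0, 0, 0, 0, 10], [0, -1.2, -4, 0.085, 0, 0, 10], [0.2, -1.6, -3.8, 0.085, 0, 0, 10], [0.1, -1.8, -3.7, 0.085, 0, 0, 10], [0.2, -2.2, -3.6, 0.085, 0, 0, 10], [0.2, -2.5, -3.3, 0.085, 0, 0, 10], [0.2, -2.7, -3.1, 0.085, 0, 0, 10], [0.2, -3, -2.9, 0.085, 0, 0, 10], [0.1, -3.2, -2.6, 0.085, 0, 0, 10], [0.2, -3.5, -2.3, 0.085, 0, 0, 10], [0.2, -3.6, -2, 0.085, 0, 0, 10], [0.2, -3.8, -1.8, 0.085, 0, 0, 10], [0.1, -3.9, -1.3, 0.085, 0, 0, 10], [0.2, -4, -1.1, 0.085, 0, 0, 10], [0.2, -4.1, -0.7, 0.085, 0, 0, 10], [0.2, -4.1, -0.4, 0.085, 0, 0, 10], [0, 0, 0, 0, 0, 0, 10]]]}}

```text
time: 4.95
position: [0.5199, -0.0043, 0.1298]
eef_rot: [-0.127, 0.696, 0.127, 0.695]
ft_force: [-0.1, 0.1, -0.9]
width: 0.0177
```

```bash
python3 - <<'E'
from h import *
from cell import arm
q=np.load("q.npy");s=wshot(arm,"w2");print(s["width"],s["position"],C(q,[s["position"]]))
tgt=W(q,[-.030,.004,.060])[0]
plan([(tgt,down(q[2]),5,10)],s)
E
```

```text
0.017697214948266763 [ 0.51991301 -0.00430118  0.12977212] [[-0.03011904  0.00388522  0.12977212]]
5 [[14, 0, 0, 0, 0, 0, 10], [13.9, 0, 0.1, 0, 0, 0, 10], [14, 0, 0, 0.001, -0.001, 0, 10], [13.9, 0.1, 0, 0, 0, 0, 10], [14, 0, 0, 0, 0, -0.001, 10]]
```

View pics/w2.png

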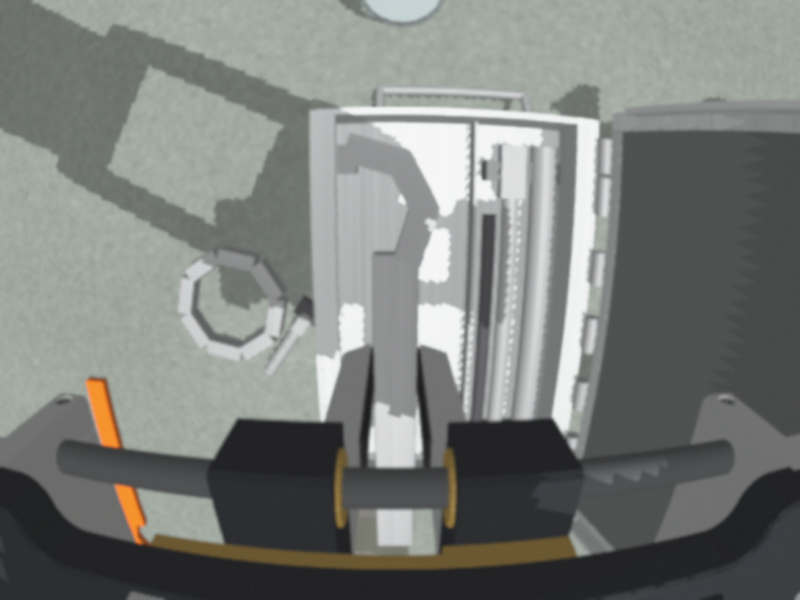

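The spanner is held along the case, with the handle on column 396 and the neck at (397,252). The hook head spans columns 340 to 438, with its top near row 133. I'll check clearances with these.

```bash
python3 - <<'E'
from h import *
q=np.load("q.npy")
w=wback("w2",[[396,252],[395,545],[340,155],[438,212],[375,133]],.111);print(C(q,w).round(4))
k=wback("w2",[[311,110],[598,122],[474,122]],.056);print("rimcorners/divider(z.028)",C(q,k).round(4),C(q,wback("w2",[[474,122]],.028)).round(4))
E
```

```text
[[-0.0299  0.0536  0.111 ]
 [-0.0302 -0.0969  0.111 ]
 [-0.0507  0.0905  0.111 ]
 [-0.0142  0.069   0.111 ]
 [-0.0377  0.0986  0.111 ]]
rimcorners/divider(z.028) [[-0.0714  0.1154  0.056 ]
 [ 0.0743  0.1144  0.056 ]
 [ 0.0082  0.1093  0.056 ]] [[0.0129 0.1124 0.028 ]]
```

Emit:
{"op": "play_rows", "data": {"rows": [[[8, 0, 0, 0, 0, 0, 10], [14, 0, 0, 0, 0, 0, 10], [14, 0, 0, 0, 0, 0, 10], [14, 0, 0, 0, 0, 0, 10], [14, 0, 0, 0, 0, 0, 10], [10, 0, 0, 0, 0, 0, 10], [6, 0, 0, 0, 0, 0, 10], [4, 0, 0, 0, 0, 0, 10], [3, 0, 0, 0, 0, 0, 10], [2, 0, 0, 0, 0, 0, 10], [1, 0, 0, 0, 0, 0, 10], [1, 0, 0, 0, 0, 0, 10], [0, 0, 0, 0, 0, 0, 10]]]}}

```text
time: 6.08
position: [0.5204, -0.004, 0.0394]
eef_rot: [-0.128, 0.695, 0.128, 0.696]
ft_force: [0.1, -0.3, -3.2]
width: 0.0176
```

Emit:
{"op": "play_rows", "data": {"rows": [[[1, 0, 0, 0, 0, 0, 10], [0.5, 0, 0, 0, 0, 0, 10], [0, 0, 0, 0, 0, 0, 10]]]}}

```text
time: 6.33
position: [0.5201, -0.0039, 0.0376]
eef_rot: [-0.128, 0.695, 0.128, 0.696]
ft_force: [0.4, -0.4, -2.4]
width: 0.0174
```

Emit:
{"op": "play_rows", "data": {"rows": [[[1, 0, 0, 0, 0, 0, 10], [0, 0, 0, 0, 0, 0, 10]]]}}

```text
time: 6.5
position: [0.5203, -0.0039, 0.0367]
eef_rot: [-0.128, 0.695, 0.128, 0.696]
ft_force: [-0.3, 0.3, -2.7]
width: 0.017
```

Emit:
{"op": "play_rows", "data": {"rows": [[[0, 0, 0, 0, 0, 0, 27], [0, 0, 0, 0, 0, 0, 27], [0, 0, 0, 0, 0, 0, 27], [-5, 0, 0, 0, 0, 0, 27], [-12, 0, 0, 0, 0, 0, 27], [-20, 0, 0, 0, 0, 0, 27], [-25, 0, 0, 0, 0, 0, 27], [-25, 0, 0, 0, 0, 0, 27], [-25, 0, 0, 0, 0, 0, 27], [0, 0, 0, 0, 0, 0, 27]]]}}

```text
time: 7.33
position: [0.5237, -0.0043, 0.1563]
eef_rot: [-0.129, 0.691, 0.126, 0.7]
ft_force: [1.3, 0.2, 0.4]
width: 0.0271
```

```bash
python3 - <<'E'
from h import *
from cell import arm
s=wshot(arm,"w3");print(s["width"],s["position"],s["joint_positions"])
E
```

```text
0.027124859605642405 [ 0.52365875 -0.00428046  0.15630092] [-1.16549504e-01  4.59803618e-02  1.56201344e+00  1.31178580e-04
  1.52052666e+00 -4.79647591e-01]
```

View pics/w3.png

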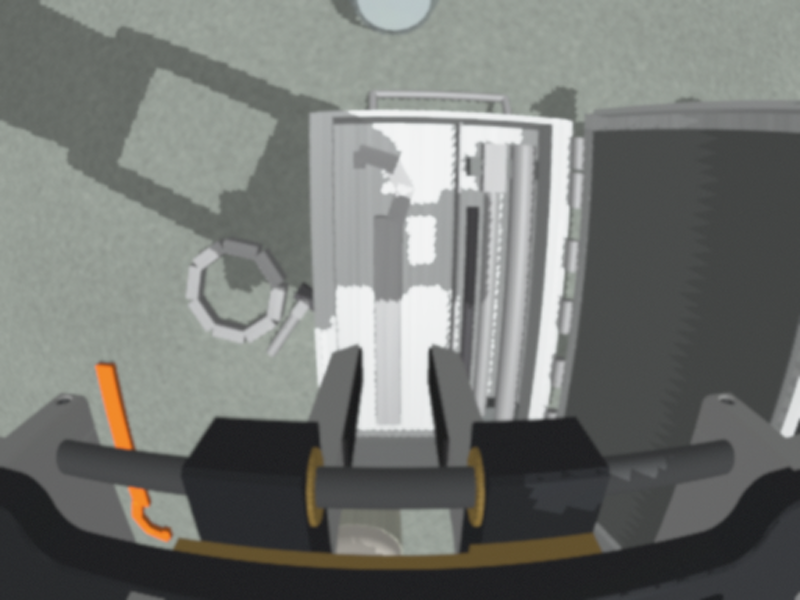

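The spanner lies flat in the bay with its handle near column 388. Next I push the lid over from behind, with the fingers closed.

```bash
python3 - <<'E'
from h import *
from cell import arm
q=np.load("q.npy");s=arm.get_state();R=down(q[2])
w=lambda x,z:W(q,[x,0,z])[0]
plan([(w(-.03,.305),R,5,0),(w(.155,.305),R,7,0),(w(.155,.215),R,4,0)],s)
th=np.linspace(1.75,-.01,26);pts=[]
for t in th:
    c=lid(t,.136,.006,0);pts.append((c[0]+.0125,c[2]+.025))
print(np.round(pts,3).tolist())
E
```

```text
16 [[-30.3, -0.7, -0.2, 0.001, 0.002, 0.001, 0], [-30.4, -0.8, -0.3, 0, 0.001, 0.001, 0], [-30.3, -0.6, -0.3, 0.001, 0.002, 0, 0], [-30.3, -0.7, -0.4, 0, 0.002, 0.001, 0], [-30.3, -0.7, -0.5, 0.001, 0.001, 0.001, 0], [0, 0, 26.4, 0, 0, 0, 0], [0, 0, 26.5, 0, 0, 0, 0], [0, 0, 26.4, 0, 0, 0, 0], [0, 0, 26.4, 0, 0, 0, 0], [0, 0, 26.5, 0, 0, 0, 0], [0, 0, 26.4, 0, 0, 0, 0], [0, 0, 26.4, 0, 0, 0, 0], [22.5, 0, 0, 0, 0, 0, 0], [22.5, 0, 0, 0, 0, 0, 0], [22.5, 0, 0, 0, 0, 0, 0], [22.5, 0.1, 0, 0, 0, 0, 0]]
[[0.119, 0.216], [0.109, 0.218], [0.1, 0.219], [0.09, 0.219], [0.081, 0.219], [0.071, 0.218], [0.062, 0.216], [0.052, 0.214], [0.043, 0.211], [0.034, 0.208], [0.026, 0.204], [0.017, 0.199], [0.009, 0.194], [0.002, 0.188], [-0.006, 0.181], [-0.012, 0.175], [-0.018, 0.167], [-0.024, 0.16], [-0.029, 0.151], [-0.034, 0.143], [-0.038, 0.134], [-0.041, 0.125], [-0.044, 0.116], [-0.046, 0.107], [-0.047, 0.097], [-0.048, 0.088]]
```

Emit:
{"op": "play_rows", "data": {"rows": [[[-30, -0.7, -0.3, 0, 0.001, 0, 0], [-30, -0.7, -0.3, 0, 0.001, 0, 0], [-30, -0.7, -0.3, 0, 0.001, 0, 0], [-30, -0.7, -0.3, 0, 0.001, 0, 0], [-30, -0.7, -0.3, 0, 0.001, 0, 0], [0, 0, 26, 0, 0, 0, 0], [0, 0, 26, 0, 0, 0, 0], [0, 0, 26, 0, 0, 0, 0], [0, 0, 26, 0, 0, 0, 0], [0, 0, 26, 0, 0, 0, 0], [0, 0, 27, 0, 0, 0, 0], [0, 0, 27, 0, 0, 0, 0], [22, 0, 0, 0, 0, 0, 0], [22, 0, 0, 0, 0, 0, 0], [22, 0, 0, 0, 0, 0, 0], [22, 0, 0, 0, 0, 0, 0], [0, 0, 0, 0, 0, 0, 0]]]}}

```text
time: 8.8
position: [0.6889, 0.0576, 0.2013]
eef_rot: [-0.127, 0.702, 0.128, 0.689]
ft_force: [0.1, -0.6, -1.7]
width: 0.0007
```

```bash
python3 - <<'E'
from h import *
from cell import arm
q=np.load("q.npy");s=arm.get_state();R=down(q[2]);p=s["position"];print(p,C(q,[p]),s["width"])
w=lambda x,z:W(q,[x,0,z])[0]
th=np.linspace(1.75,.1,22)
print(p[2]);segs=[(w(.12,.216),R,3,0)]+[(w((c:=lid(t,.136,.006,0))[0]+.0125,c[2]+.025),R,1,0) for t in th[1:]]
plan(segs,s)
E
```

```text
[0.68892709 0.05759822 0.20134484] [[0.14986594 0.00224184 0.20134484]] 0.0007471499945827641
0.20134483646667992
24 [[-4.7, -0.7, -10, 0.001, -0.006, -0.002, 0], [-4.8, -0.7, -10.1, 0.001, -0.006, -0.001, 0], [-4.8, -0.7, -9.9, 0.001, -0.006, -0.002, 0], [-1.7, 0, -11.9, 0, 0, 0, 0], [-1.2, 0, -10.6, 0, 0, 0, 0], [-0.2, 0, -10.7, 0, 0, 0, 0], [0.5, 0, -10.7, 0, 0, 0, 0], [1.4, 0, -10.6, 0, 0, 0, 0], [2.2, 0, -10.5, 0, 0, 0, 0], [3, 0, -10.2, 0, 0, 0, 0], [3.9, 0, -10, 0, 0, 0, 0], [4.6, 0, -9.7, 0, 0, 0, 0], [5.3, 0, -9.2, 0, 0, 0, 0], [6, 0, -8.9, 0, 0, 0, 0], [6.8, 0, -8.3, 0, 0, 0, 0], [7.3, 0, -7.7, 0, 0, 0, 0], [8, 0, -7.2, 0, 0, 0, 0], [8.4, 0, -6.5, 0, 0, 0, 0], [9, 0, -5.8, 0, 0, 0, 0], [9.4, 0, -5.1, 0, 0, 0, 0], [9.8, 0, -4.4, 0, 0, 0, 0], [10.1, 0, -3.6, 0, 0, 0, 0], [10.3, 0, -2.7, 0, 0, 0, 0], [10.5, 0, -2, 0, 0, 0, 0]]
```

Emit:
{"op": "play_rows", "data": {"rows": [[[-4.8, -0.7, -10, 0.001, -0.006, -0.002, 0], [-4.8, -0.7, -10, 0.001, -0.006, -0.002, 0], [-4.8, -0.7, -10, 0.001, -0.006, -0.002, 0], [-1.7, 0, -12, 0, 0, 0, 0], [-1.2, 0, -11, 0, 0, 0, 0], [-0.2, 0, -11, 0, 0, 0, 0], [0.5, 0, -11, 0, 0, 0, 0], [1.4, 0, -10.6, 0, 0, 0, 0], [2.2, 0, -10.5, 0, 0, 0, 0], [3, 0, -10, 0, 0, 0, 0], [0, 0, 0, 0, 0, 0, 0]]]}}

```text
time: 9.72
position: [0.5924, 0.0178, 0.2203]
eef_rot: [-0.128, 0.691, 0.125, 0.701]
ft_force: [0.5, -1.0, -0.1]
width: 0.0
```

```bash
python3 - <<'E'
from h import *
from cell import arm
q=np.load("q.npy");s=arm.get_state();R=down(q[2]);p=s["position"];print(p,C(q,[p]),Ro.from_quat(s["eef_rot"]).as_matrix().round(3).tolist())
w=lambda x,z:W(q,[x,0,z])[0]
x=C(q,[p])[0,0]
th=np.linspace(1.75,.1,22)
plan([(w((c:=lid(t,.136,.006,0))[0]+.0125,c[2]+.025),R,1,0) for t in th[8:]],s)
E
```

```text
[0.59237207 0.01777481 0.22028069] [[ 0.04547101 -0.00099432  0.22028069]] [[0.015, -0.352, 0.936], [-0.001, 0.936, 0.352], [-1.0, -0.006, 0.014]]
14 [[12, 1.1, -10.8, -0.001, 0.014, 0.006, 0], [4.6, 0, -9.7, 0, 0, 0, 0], [5.4, 0, -9.2, 0, 0, 0, 0], [6, 0, -8.8, 0, 0, 0, 0], [6.8, 0, -8.3, 0, 0, 0, 0], [7.3, 0, -7.8, 0, 0, 0, 0], [8, 0, -7.2, 0, 0, 0, 0], [8.4, 0, -6.5, 0, 0, 0, 0], [9, 0, -5.8, 0, 0, 0, 0], [9.4, 0, -5.1, 0, 0, 0, 0], [9.8, 0, -4.3, 0, 0, 0, 0], [10.1, 0, -3.6, 0, 0, 0, 0], [10.3, 0, -2.8, 0, 0, 0, 0], [10.5, 0, -1.9, 0, 0, 0, 0]]
```

```bash
python3 - <<'E'
from h import *
from cell import arm
c=arm.read_camera("scene");cv2.imwrite("pics/s8.png",cv2.resize(c["frame"][100:300,160:400,::-1],None,fx=2.9,fy=2.9,interpolation=cv2.INTER_CUBIC))
E
```

View pics/s8.png

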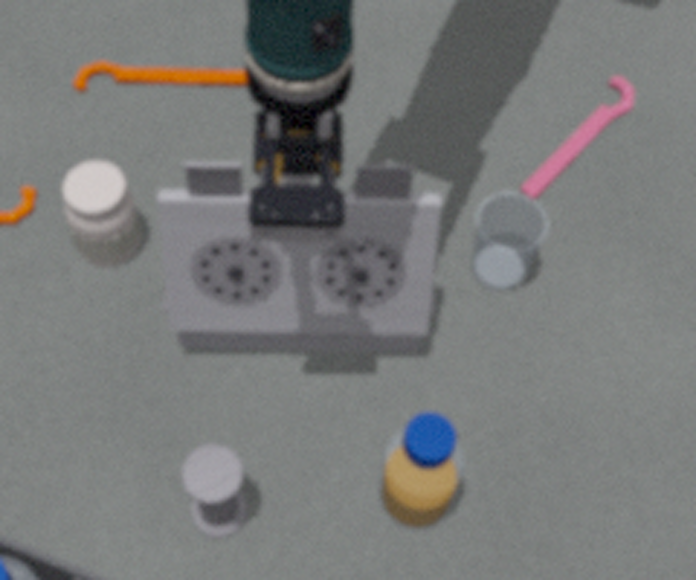

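The lid has come forward under the fingers, with the clips showing above its edge at (213,180) and (383,183). I'll continue along the arc.

Emit:
{"op": "play_rows", "data": {"rows": [[[6, 0.5, -8, 0, 0.007, 0.003, 0], [7, 0.5, -9, 0, 0.007, 0.003, 0], [5, 0, -7, 0, 0, 0, 0], [5.5, 0, -7, 0, 0, 0, 0], [6, 0, -8.5, 0, 0, 0, 0], [7, 0, -8, 0, 0, 0, 0], [7.3, 0, -7.8, 0, 0, 0, 0], [8, 0, -7, 0, 0, 0, 0], [8.4, 0, -6.5, 0, 0, 0, 0], [9, 0, -5.8, 0, 0, 0, 0], [9.4, 0, -5, 0, 0, 0, 0], [9.8, 0, -4.3, 0, 0, 0, 0], [10, 0, -3.6, 0, 0, 0, 0], [0, 0, 0, 0, 0, 0, 0]]]}}

```text
time: 10.93
position: [0.5089, -0.0117, 0.1174]
eef_rot: [-0.126, 0.698, 0.127, 0.693]
ft_force: [-0.9, 0.9, 0.1]
width: 0.0005
```

```bash
python3 - <<'E'
from h import *
from cell import arm
q=np.load("q.npy");s=arm.get_state();R=down(q[2]);p=s["position"];print(p,C(q,[p]),s["ft_force"])
w=lambda x,z:W(q,[x,0,z])[0]
plan([(w((c:=lid(t,.136,.006,0))[0]+.0125,c[2]+.025),R,1,0) for t in np.arange(.18,-.03,-.04)],s)
E
```

```text
[ 0.50887134 -0.01169474  0.11743784] [[-0.04305806  0.00085786  0.11743784]] [-0.91113793  0.89648314  0.05597251]
6 [[4.2, -0.9, -1.1, 0, -0.006, -0.003, 0], [5.3, 0, -1.1, 0, 0, 0, 0], [5.4, 0, -0.9, 0, 0, 0, 0], [5.4, 0, -0.7, 0, 0, 0, 0], [5.4, 0, -0.5, 0, 0, 0, 0], [5.5, 0, -0.2, 0, 0, 0, 0]]
```

Emit:
{"op": "play_rows", "data": {"rows": [[[4.2, -0.9, -1, 0, -0.006, -0.003, 0], [5.4, 0, -1, 0, 0, 0, 0], [5.4, 0, -1, 0, 0, 0, 0], [5.4, 0, -0.6, 0, 0, 0, 0], [5, 0, -0.5, 0, 0, 0, 0], [3, 0, 0, 0, 0, 0, 0], [0, 0, 0, 0, 0, 0, 0]]]}}

```text
time: 11.52
position: [0.5072, -0.014, 0.0911]
eef_rot: [-0.127, 0.694, 0.126, 0.697]
ft_force: [0.3, -0.3, 0.4]
width: 0.0004
```

Emit:
{"op": "play_rows", "data": {"rows": [[[1.5, 0, 0, 0, 0, 0, 0], [1.5, 0, 0, 0, 0, 0, 0], [1, 0, 0, 0, 0, 0, 0], [0, 0, 0, 0, 0, 0, 0], [0, 0, 0, 0, 0, 0, 0]]]}}

```text
time: 11.93
position: [0.5081, -0.0141, 0.0892]
eef_rot: [-0.127, 0.693, 0.126, 0.698]
ft_force: [-1.6, -0.1, 6.1]
width: 0.0007
```

Emit:
{"op": "play_rows", "data": {"rows": [[[1.5, 0, 0, 0, 0, 0, 0], [1.5, 0, 0, 0, 0, 0, 0], [0, 0, 0, 0, 0, 0, 0], [0, 0, 0, 0, 0, 0, 0]]]}}

```text
time: 12.27
position: [0.5082, -0.0141, 0.0891]
eef_rot: [-0.128, 0.693, 0.126, 0.698]
ft_force: [-7.8, 2.4, 16.8]
width: 0.0002
```

The lid is shut: the height holds at 0.089 while the force rises to 17 N. Next is the left clip.

```bash
python3 - <<'E'
from h import *
from cell import arm
q=np.load("q.npy");s=arm.get_state();R=down(q[2]);p=s["position"];print(C(q,[p]))
w=lambda x,y,z:W(q,[x,y,z])[0]
plan([(p+[0,0,.06],R,4,0),(w(-.112,.07,.15),R,5,0),(w(-.112,.07,.046),R,9,0)],s)
E
```

```text
[[-0.04455646 -0.00115235  0.0890678 ]]
18 [[-15, -0.1, 0.1, 0, 0.002, 0.001, 0], [-15, 0, 0.1, 0, 0.001, 0.001, 0], [-15, 0, 0, 0, 0.002, 0.001, 0], [-15, 0, 0, 0, 0.002, 0.001, 0], [-0.2, 14.2, -13.5, 0, 0, 0, 0], [-0.2, 14.2, -13.5, 0, 0, 0, 0], [-0.1, 14.3, -13.4, 0, 0, 0, 0], [-0.2, 14.2, -13.5, 0, 0, 0, 0], [-0.2, 14.2, -13.5, 0, 0, 0, 0], [11.6, 0, 0, 0, 0, 0, 0], [11.5, 0, 0, 0, 0, 0, 0], [11.6, 0, 0, 0, 0, 0, 0], [11.5, 0, 0, 0, 0, 0, 0], [11.6, 0, 0, 0, 0, 0, 0], [11.5, 0, 0, 0, 0, 0, 0], [11.6, 0, 0, 0, 0, 0, 0], [11.5, 0, 0, 0, 0, 0, 0], [11.6, 0, 0, 0, 0, 0, 0]]
```

Emit:
{"op": "play_rows", "data": {"rows": [[[-8, 0, 0, 0, 0, 0, 0], [-18, 0, 0, 0, 0.002, 0.001, 0], [-20, 0, 0, 0, 0.002, 0.001, 0], [-18, 0, 0, 0, 0.002, 0.001, 0], [0, 14, -13.5, 0, 0, 0, 0], [0, 14, -13.5, 0, 0, 0, 0], [0, 14, -13.5, 0, 0, 0, 0], [0, 14, -13.5, 0, 0, 0, 0], [0, 14, -13.5, 0, 0, 0, 0], [0, 0, 0, 0, 0, 0, 0]]]}}

```text
time: 13.1
position: [0.4175, 0.0289, 0.1488]
eef_rot: [-0.127, 0.696, 0.127, 0.695]
ft_force: [-0.9, -0.1, -0.1]
width: 0.0005
```

```bash
python3 - <<'E'
from h import *
from cell import arm
q=np.load("q.npy");s=arm.get_state();p=s["position"];print(C(q,[p]),s["ft_force"])
c=arm.read_camera("scene");cv2.imwrite("pics/s9.png",cv2.resize(c["frame"][110:250,190:370,::-1],None,fx=4,fy=4,interpolation=cv2.INTER_CUBIC))
E
```

```text
[[-0.11430164  0.07102989  0.1488445 ]] [-0.85148903 -0.0730515  -0.13250226]
```

View pics/s9.png

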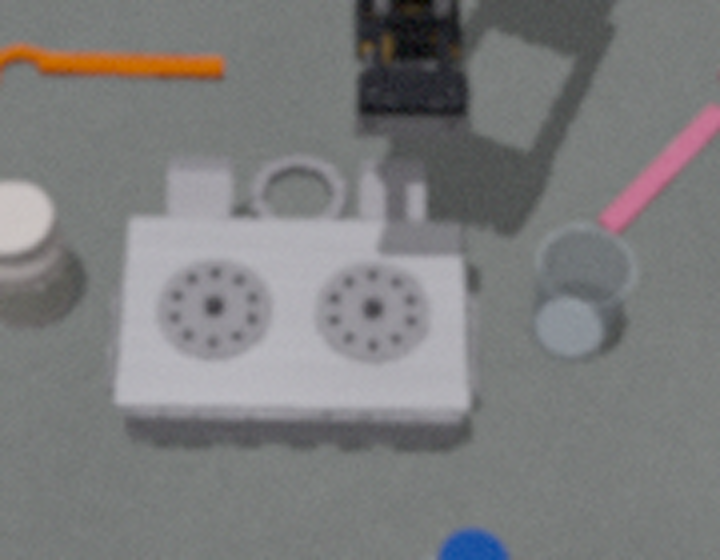

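The lid is flat and both clips stick out of the front edge, at (200,188) and (392,190). I'll push the left clip down.

Emit:
{"op": "play_rows", "data": {"rows": [[[10, 0, 2, 0, 0, 0, 0], [12, 0, 0, 0, 0, 0, 0], [12, 0, 0, 0, 0, 0, 0], [12, 0, 0, 0, 0, 0, 0], [12, 0, 0, 0, 0, 0, 0], [12, 0, 0, 0, 0, 0, 0], [12, 0, 0, 0, 0, 0, 0], [11, 0, 0, 0, 0, 0, 0], [10, 0, 0, 0, 0, 0, 0], [0, 0, 0, 0, 0, 0, 0], [0, 0, 4, 0, 0, 0, 0], [0, 0, 4, 0, 0, 0, 0], [0, 0, 3, 0, 0, 0, 0], [0, 0, 0, 0, 0, 0, 0]]]}}

```text
time: 14.32
position: [0.4319, 0.0324, 0.046]
eef_rot: [-0.127, 0.696, 0.127, 0.695]
ft_force: [-2.8, -0.1, -0.5]
width: 0.0002
```

```bash
python3 - <<'E'
from h import *
from cell import arm
q=np.load("q.npy");s=arm.get_state();p=s["position"];print(C(q,[p]),s["ft_force"])
E
```

```text
[[-0.09955265  0.06926618  0.04601732]] [-2.77304947 -0.07778728 -0.49953698]
```

Contact at about 3 N, as the clip's stiffness suggests. I'll push in further until the force rises.

Emit:
{"op": "play_rows", "data": {"rows": [[[0, 0, 2, 0, 0, 0, 0], [0, 0, 2, 0, 0, 0, 0], [0, 0, 2, 0, 0, 0, 0], [0, 0, 0, 0, 0, 0, 0], [0, 0, 0, 0, 0, 0, 0]]]}}

```text
time: 14.73
position: [0.4351, 0.0337, 0.0459]
eef_rot: [-0.127, 0.698, 0.126, 0.693]
ft_force: [-7.5, -3.5, 3.1]
width: 0.0002
```

```bash
python3 - <<'E'
from h import *
from cell import arm
q=np.load("q.npy");s=arm.get_state();p=s["position"];print(C(q,[p]),s["ft_force"])
E
```

```text
[[-0.09607709  0.06929021  0.04594603]] [-7.47581432 -3.47633507  3.09358899]
```

Emit:
{"op": "play_rows", "data": {"rows": [[[0, 0, 2, 0, 0, 0, 0], [0, 0, 2, 0, 0, 0, 0], [0, 0, 0, 0, 0, 0, 0]]]}}

```text
time: 14.98
position: [0.4352, 0.0338, 0.0459]
eef_rot: [-0.128, 0.702, 0.126, 0.69]
ft_force: [-19.4, -8.1, 13.0]
width: 0.0005
```

```bash
python3 - <<'E'
from h import *
from cell import arm
q=np.load("q.npy");s=arm.get_state();p=s["position"];print(C(q,[p]),s["ft_force"])
R=down(q[2]);w=lambda x,y,z:W(q,[x,y,z])[0]
plan([(w(-.115,.07,.046),R,3,0),(w(-.115,.07,.15),R,4,0),(w(-.112,-.07,.15),R,6,0)],s)
E
```

```text
[[-0.09594528  0.06934471  0.04589135]] [-19.40758619  -8.05842182  12.96638183]
13 [[0.1, 0.2, -6.4, 0, -0.006, 0, 0], [0, 0.2, -6.3, 0, -0.005, 0, 0], [0, 0.3, -6.4, 0, -0.006, -0.001, 0], [-26, 0, 0, 0, 0, 0, 0], [-26, 0, 0, 0, 0, 0, 0], [-26, -0.1, 0, 0, 0, 0, 0], [-26, 0, 0, 0, 0, 0, 0], [0, -23.3, 0.5, 0, 0, 0, 0], [0, -23.4, 0.5, 0, 0, 0, 0], [0, -23.3, 0.5, 0, 0, 0, 0], [0, -23.3, 0.5, 0, 0, 0, 0], [0.1, -23.4, 0.5, 0, 0, 0, 0], [0, -23.3, 0.5, 0, 0, 0, 0]]
```

Emit:
{"op": "play_rows", "data": {"rows": [[[0, 0, -8, 0, 0, 0, 0], [0, 0, -10, 0, 0, 0, 0], [0, 0, -8, 0, 0, 0, 0], [-26, 0, 0, 0, 0, 0, 0], [-26, 0, 0, 0, 0, 0, 0], [-26, 0, 0, 0, 0, 0, 0], [-26, 0, 0, 0, 0, 0, 0], [0, -23, 0.5, 0, 0, 0, 0], [0, -23, 0.5, 0, 0, 0, 0], [0, -23, 0.5, 0, 0, 0, 0], [0, -23, 0.5, 0, 0, 0, 0], [0, -24, 0.5, 0, 0, 0, 0], [0, -24, 0.5, 0, 0, 0, 0], [0, 0, 0, 0, 0, 0, 0], [0, 0, 0, 0, 0, 0, 0]]]}}

```text
time: 16.23
position: [0.4694, -0.1039, 0.1505]
eef_rot: [-0.126, 0.696, 0.126, 0.696]
ft_force: [0.2, 0.1, 0.5]
width: 0.0003
```

```bash
python3 - <<'E'
from h import *
from cell import arm
q=np.load("q.npy");s=arm.get_state();p=s["position"];print(C(q,[p]),s["ft_force"])
R=down(q[2]);w=lambda x,y,z:W(q,[x,y,z])[0]
plan([(w(-.112,-.07,.046),R,9,0)],s)
E
```

```text
[[-0.11249939 -0.07155815  0.15053759]] [0.15414603 0.05022847 0.52480424]
9 [[11.6, 0.2, 0, 0, 0, 0, 0], [11.6, 0.1, 0.1, 0, 0, 0, 0], [11.6, 0.2, 0, -0.001, 0, 0, 0], [11.7, 0.2, 0.1, 0, 0, 0, 0], [11.6, 0.2, 0, 0, 0, 0, 0], [11.6, 0.1, 0.1, 0, 0, 0, 0], [11.6, 0.2, 0, -0.001, 0, 0, 0], [11.6, 0.2, 0.1, 0, 0.001, 0, 0], [11.6, 0.2, 0, 0, 0, 0, 0]]
```

Emit:
{"op": "play_rows", "data": {"rows": [[[10, 0.2, 0, 0, 0, 0, 0], [12, 0.2, 0, 0, 0, 0, 0], [12, 0.2, 0, 0, 0, 0, 0], [12, 0.2, 0, 0, 0, 0, 0], [12, 0.2, 0, 0, 0, 0, 0], [12, 0.2, 0, 0, 0, 0, 0], [12, 0.2, 0, 0, 0, 0, 0], [12, 0, 0, 0, 0, 0, 0], [10, 0, 0, 0, 0, 0, 0], [0, 0, 0, 0, 0, 0, 0], [0, 0, 4, 0, 0, 0, 0], [0, 0, 4, 0, 0, 0, 0], [0, 0, 3, 0, 0, 0, 0], [0, 0, 2, 0, 0, 0, 0], [0, 0, 2, 0, 0, 0, 0], [0, 0, 2, 0, 0, 0, 0], [0, 0, 0, 0, 0, 0, 0], [0, 0, 0, 0, 0, 0, 0]]]}}

```text
time: 17.73
position: [0.4835, -0.0962, 0.0459]
eef_rot: [-0.127, 0.697, 0.127, 0.694]
ft_force: [-3.8, -1.2, -2.2]
width: 0.0003
```

```bash
python3 - <<'E'
from h import *
from cell import arm
q=np.load("q.npy");s=arm.get_state();p=s["position"];print(C(q,[p]),s["ft_force"])
E
```

```text
[[-0.09655796 -0.06928081  0.04589295]] [-3.79595894 -1.17747149 -2.24029804]
```

Emit:
{"op": "play_rows", "data": {"rows": [[[0, 0, 2, 0, 0, 0, 0], [0, 0, 2, 0, 0, 0, 0], [0, 0, 2, 0, 0, 0, 0], [0, 0, 1, 0, 0, 0, 0], [0, 0, 0, 0, 0, 0, 0]]]}}

```text
time: 18.15
position: [0.4838, -0.0961, 0.0458]
eef_rot: [-0.127, 0.703, 0.126, 0.689]
ft_force: [-22.5, -8.4, 10.3]
width: 0.0007
```

```bash
python3 - <<'E'
from h import *
from cell import arm
q=np.load("q.npy");s=arm.get_state();p=s["position"];print(C(q,[p]),s["ft_force"])
E
```

```text
[[-0.09629461 -0.06926344  0.04583231]] [-22.53384707  -8.44981593  10.33942536]
```

The right clip is against its stop too. I'll back off, raise the arm clear toward the robot and check with the wrist camera.

Emit:
{"op": "play_rows", "data": {"rows": [[[0, 0, -8, 0, 0, 0, 0], [0, 0, -10, 0, 0, 0, 0], [0, 0, -9, 0, 0, 0, 0], [-20, 0, 0, 0, 0, 0, 0], [-30, 0, 0, 0, 0, 0, 0], [-30, 0, 0, 0, 0, 0, 0], [-30, 10, -15, 0, 0, 0, 0], [-30, 20, -25, 0, 0, 0, 0], [0, 20, -25, 0, 0, 0, 0], [0, 20, -25, 0, 0, 0, 0], [0, 0, 0, 0, 0, 0, 0], [0, 0, 0, 0, 0, 0, 0]]]}}

```text
time: 19.15
position: [0.3583, -0.0695, 0.1857]
eef_rot: [-0.127, 0.694, 0.126, 0.697]
ft_force: [1.2, -0.5, 0.3]
width: 0.0002
```

```bash
python3 - <<'E'
from h import *
from cell import arm
s=arm.get_state();print(s["position"],s["ft_force"])
t=arm.read_camera("top")["frame"];c=arm.read_camera("scene")["frame"];w=arm.read_camera("wrist")["frame"]
r=lambda a,k:cv2.resize(a[:,:,::-1],k,interpolation=cv2.INTER_CUBIC)
cv2.imwrite("pics/e.png",np.vstack([np.hstack([r(t[115:275,165:335],(400,376)),r(c[100:260,190:360],(400,376))]),np.pad(r(w[:],(298,224)),((0,0),(0,502),(0,0)))]))
E
```

```text
[ 0.35833404 -0.06949716  0.18569269] [ 1.17982515 -0.51233955  0.28714384]
```

View pics/e.png

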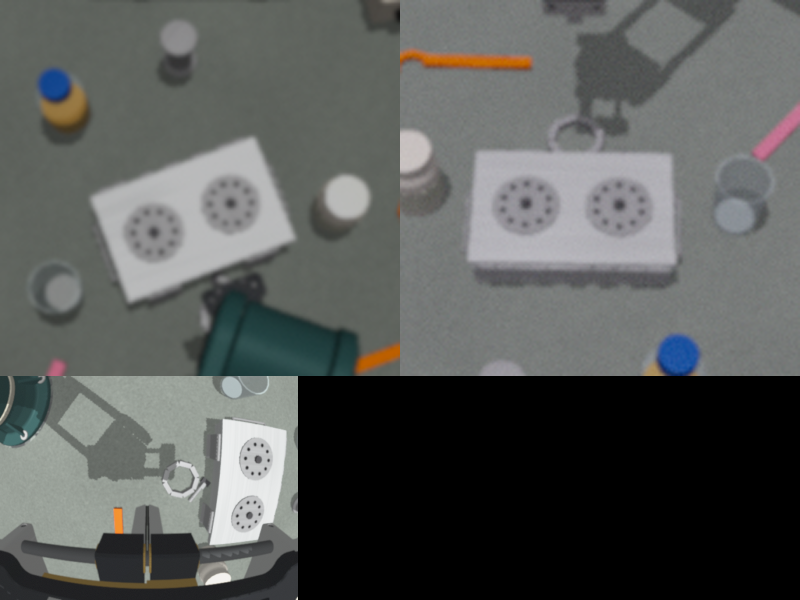

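The lid is flat, nothing sticks out past its front edge in the top or scene view, and the clips look flush in the wrist view, at (215,447) and (211,527). The other things stand where they were, so I'm handing in.

```bash
python3 -c "
from cell import arm
print(arm.finish_job())"
```

```text
the job is handed in; nothing more can be done
None
```

The case is closed and the job is handed in, at about 19 s of the 62 s allowed; it reports no verdict.

- **Spanner:** I gripped it by its handle, turned it to run along the case, and lowered it into the front bay before letting go. The wrist picture afterwards showed it lying in the bay. By my numbers its middle is near case x -30 mm, y 0, with about 13 mm clear at each end.
- **Lid:** I pushed it over from behind with the fingers closed. It came to a firm stop with the fingertips at 64 mm, the height of a shut lid, while the force rose to about 17 N.
- **Clips:** I pushed each one down and in until it stopped moving, with the sideways force rising to about 21–24 N. The last pictures show them flush.

In those pictures the bottle, jar, beaker, spool and clamp look unmoved, and the arm is clear of everything. The small wrench and dish stack were outside those views, and the arm did not work near them.

No check failed. The lid and clip angles were judged from these stops and the pictures, not measured, and I could not see the spanner again once the lid was shut.

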